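Clamp the boot shell and start the heater at its touchless sensor

TASK

Get the ski-boot shell ready for stretching: with closed fingertips push the clamp's toe stop along its rail until it rests fully home against the boot's toe, without touching the knob on its top. Then start the heater by pointing down at the touchless sensor (of the three grey pods, the one with a low round collar around a sunken window): hold the fingertips still about 3 cm above the middle of the window for three seconds without touching any pod, and finally take the hand at least 25 cm away from it. Do not disturb the loose things on the bench.

Things in the scene. Friction and masses are not known exactly. Their poses are not given: they have to be found in the camera images.
- toe_stop (a joint): travel of the toe stop along its rail, m: 0 is farthest from the boot, 0.100 is fully home against the boot's toe (a hard stop). It starts somewhere between 0 and 0.04. It slides with about 3 N of friction and stays where it is left.
- toe_stop_back (a point): centre of the toe stop's flat back face, the face to push on. The toe stop is a grey block 90 mm wide (x), 90 mm long (y), 60 mm high; this point is 30 mm below its top and 33 mm above the rail, which runs on at least 50 mm behind it (base 100 mm wide, rail top 40 mm above the bench). Its own y axis points along the rail away from the boot: push along -y. z up.
- stop_knob: black round knob, 36 mm across, 20 mm high, standing on top of the toe stop and moving with it; origin at the centre of its underside. Not to be touched.
- clamp: fixed bench clamp with a rose ski-boot shell; base 100 mm wide (x), 560 mm long (y). Origin on the bench 60 mm in front of the boot's toe lug, z up. The boot lies towards -y, 300 mm long, toe about 125 mm and cuff up to 260 mm above the bench; the toe stop's centre is at y = +0.085 m minus the joint value.
- sensor_window (a point): centre of the sunken window of the touchless sensor, 48 mm above the bench, on top of its pod (64 x 64 mm, 42 mm high). A black collar 48 mm across outside surrounds it and stands 4 mm higher than the window. z up. The three pods stand at three places on the bench, in any order.
- sensor_pod: grey square housing 64 x 64 x 42 mm high, fixed to the bench, origin at the centre of its underside, z up; it carries the touchless sensor: low black collar, sunken white window with a small dark eye, 52 mm high in all.
- mushroom_pod: grey square housing 64 x 64 x 42 mm high, fixed to the bench, origin at the centre of its underside, z up; it carries a black mushroom button 48 mm across, 74 mm high in all. Leave it alone.
- dial_pod: grey square housing 64 x 64 x 42 mm high, fixed to the bench, origin at the centre of its underside, z up; it carries a rotary dial with a bar grip, 71 mm high in all. Leave it alone.
- hammer: loose hammer, lying on the bench beyond the clamp, about 260 mm long. Leave it alone.
- screwdriver: loose screwdriver lying on the bench on the robot's side of the clamp, about 200 mm long. Leave it alone.
- jar_mid (a point): middle of a loose jar, 56 mm across, 65 mm high, on the robot's side of the clamp. Leave it alone.
- buckle: loose aluminium boot buckle, 70 x 28 x 15 mm, lying beyond the clamp, origin at its underside. Leave it alone.
Things that resemble listed ones, but are neither listed nor needed, are in the scene too. Leave any yellow look-alike of the sensor_pod alone.

How it is judged:
By the outcome, as a careful person would: the job done as asked, in the order asked, and still so for the second after the job is handed in, with the robot touching nothing.
It also fails if it takes over 51 s, if anything falls off the work surface, if the arm or the gripper's body presses on something with over 40 N, if the wrist force passes 120 N, or if a joint passes its speed limit or range.

ROBOT

A 6-joint arm with a two-finger parallel gripper is mounted at the origin on the work surface. World frame = base frame: x ahead of the robot, y to its left, z up, the work surface at z = 0. Lengths are in m, angles in rad, forces in N, time in s.
With the tool pointing down it reaches from about 0.35 to 0.975 m from the base axis. Payload 4.9 kg.
Tool frame: the origin (TCP) lies on the mounting face of the last link; the fingertips stand 173 mm ahead of it and the grasp point (between the pads) lies 155 mm ahead of it; z points along the fingers, y is the direction in which the jaws open and shut (so a half turn about z gives the same grasp; the last joint's range is limited). The gripper opens to 85 mm and grips with 20 to 120 N. Pads are 22 mm wide; open, the fingers measure 114 mm over their backs; the gripper's body (76 mm by 85 mm) begins 54 mm behind the grasp point. The pads swing forward as they close: fully open they stand 13 mm farther back than shut.
Start: joints at [-0.119, 0.053, 1.613, -0, 1.476, -0.119], TCP at [0.625, 0, 0.405] pointing down, gripper open.
Joint ranges: [-3.01, 3.01], [-1.01, 2.22], [0.06, 2.58], [-1.02, 4.17], [0.09, 2.62], [-3.14, 3.14]. Speed limits (rad/s): [2.57, 2.57, 3.14, 3.14, 3.14, 3.14].

INTERFACE

Orientations are given as a unit quaternion [w, x, y, z].
In Python, from plant import manip gives the robot as it stands.
- The arm moves only by the tool play_rows, never from a script. Its argument "increments" is a list of rows, each an object with "offset": the shift along the tool's x, y, z in mm, a list of three; "twist": the turn about the tool's z in rad; "grip": the opening, from 0 (shut) to 1 (fully open). In form: [{"offset": [dx, dy, dz], "twist": twist, "grip": grip}, ...]. A call has 1 to 5 rows; each row is the pose to reach, as a shift and turn from the pose commanded when the call began, along the tool's axes at that moment; what a row does not reach only later rows make up. A row lasts 1/12 s, in which the tool goes at most 41.7 mm and 7.16 degrees, less where a joint would pass 70% of its speed; a pose out of reach is approached as far as the arm can. A call with a gripper value outside its range is refused whole. The fingers move at their own pace and stop on an object; the grip force is fixed at half the most. Time passes only in rows, so rows that repeat a pose let the fingers close. It gives the time, the measured TCP pose, the force and the opening at its end, in the units of the state.
- manip.state(): the state, without advancing time (a new reading comes with each control period).
- manip.grab_frame(name): name is "scene" or "side" or "wrist"; returns the picture (420x560x3 uint8, blue, green, red); there is no depth.
- manip.get_calibration(name): a dict with "fx", "fy", "cx", "cy" (pixels), "k1" (the pictures are not rectified: a ray, as slopes to the right and down, at radius r is drawn at 1 + k1 r^2 times it, then the intrinsics apply), "T" (4x4, takes a point from camera to world coordinates). Camera axes: x right, y down, z forward; pixel columns grow to the right and rows downward; lengths in m; the calibration is good to about 2 mm. A picture is of the moment at which its call begins: read the wrist's pose just before it. get_calibration takes no time and is no camera call; for the wrist camera it gives the pose at the moment of the call.
- manip.job_done(): hands the job in, once; it reports no verdict.
Trained networks look in the newest picture that a camera, given by its name, has taken for a name from the list of things; names that differ only in an ending like _2 or _b are one class to them, and where a whole thing is asked for, a point or a joint stands for the part that bears it (a point fixed in the world has none). Each returns a list of dicts, best first, with "p" (0 to 1); they miss things now and then, are a little off and sometimes report something else, mostly with a low value. They report only what shows in the picture. A call takes as long as a camera call. They do not tell look-alikes from the thing itself.
- manip.boxes_of(query, camera): "xyz" ([x, y, z] in m, in the coordinates of the camera as it stood for that picture, good to about 4 mm: the middle of the surface that is visible of it).
- manip.tip_of(query, camera): "xyz" ([x, y, z] in m, in the coordinates of the camera as it stood for that picture, good to about 4 mm: a listed point, or the origin of a listed thing).
The state is a dict: "time": time; "joint_pos": joint angles; "joint_vel": joint speeds; "joint_efforts": joint torques, N m; "tool_pos": TCP position; "tool_rot": TCP orientation; "contact_force": force on the tool from outside, world axes, zero at the start; "ft_torque": the same for the moment, N m; "gripper_width": opening from 0.0 (shut) to 1.0 (fully open).
Only numpy, scipy, OpenCV 4.12 (cv2) and the standard library are available. Lean on these libraries where they do the work, as an engineer would, in place of code of your own. Each camera call takes 0.05 s, during which the arm holds its last target. There are 200 camera calls.

## Working session

There is one attempt and no reset: what is moved stays moved. The work goes in short steps, Python scripts to look and compute and a tool call to move; the robot and the scene stay as the last step left them, time stands still between calls to the robot, and variables do not carry over. Pictures are saved under pics/ and viewed, about 8 in all and at most 12, crops included, and the job is handed in when it is done.

Besides the shell and the picture viewer there is one more tool, called after "Call:" in YAML: its name, and indented under it one key for each argument. play_rows: Moves the arm, as the interface text tells. Its arguments: {"type":"object","properties":{"increments":{"type":"array"}},"required":["increments"]}

```bash
mkdir -p pics; cat > h.py <<'E'
from plant import manip
import numpy as np, cv2
def det(q,c,f='tip_of',n=3,pmin=.15):
    T=np.array(manip.get_calibration(c)['T'])
    for d in getattr(manip,f)(q,c)[:n]:
        if d['p']>pmin: print(c,f,q,round(d['p'],2),np.round((T@np.r_[d['xyz'],1])[:3],3))
def proj(P,c):
    k=manip.get_calibration(c);T=np.linalg.inv(np.array(k['T']));p=T@np.r_[P,1];s=p[:2]/p[2];s=s*(1+k['k1']*(s@s))
    return s[0]*k['fx']+k['cx'],s[1]*k['fy']+k['cy']
E
python3 - <<'E'
from h import *
a=manip.grab_frame('scene');b=manip.grab_frame('side')
cv2.imwrite('pics/scene.png',a);cv2.imwrite('pics/side.png',b)
for c in('scene','side'):
    for q in('toe_stop_back','stop_knob','clamp','sensor_window','sensor_pod','mushroom_pod','dial_pod','jar_mid'): det(q,c)
for q in('hammer','screwdriver','buckle'): det(q,'scene')
print(manip.state()['time'],manip.state()['tool_rot'])
E
```

```text
scene tip_of toe_stop_back 0.55 [0.563 0.111 0.075]
scene tip_of stop_knob 0.77 [0.56  0.055 0.102]
scene tip_of clamp 0.85 [0.565 0.012 0.001]
scene tip_of clamp 0.18 [0.591 0.346 0.   ]
scene tip_of sensor_window 0.91 [0.386 0.259 0.051]
scene tip_of sensor_window 0.66 [0.255 0.339 0.048]
scene tip_of sensor_pod 0.78 [0.386 0.253 0.006]
scene tip_of sensor_pod 0.64 [0.257 0.341 0.003]
scene tip_of mushroom_pod 0.62 [0.487 0.322 0.004]
scene tip_of mushroom_pod 0.44 [0.564 0.013 0.   ]
scene tip_of mushroom_pod 0.16 [ 0.778 -0.068  0.001]
scene tip_of dial_pod 0.78 [ 0.59   0.348 -0.003]
scene tip_of jar_mid 0.75 [0.364 0.079 0.033]
side tip_of toe_stop_back 0.66 [0.565 0.11  0.077]
side tip_of stop_knob 0.64 [0.562 0.055 0.101]
side tip_of clamp 0.87 [ 0.554  0.015 -0.003]
side tip_of sensor_window 0.68 [0.391 0.259 0.046]
side tip_of sensor_window 0.59 [0.257 0.346 0.051]
side tip_of sensor_pod 0.76 [ 0.387  0.255 -0.003]
side tip_of sensor_pod 0.56 [ 0.254  0.344 -0.005]
side tip_of sensor_pod 0.54 [0.565 0.108 0.074]
side tip_of mushroom_pod 0.64 [ 0.491  0.32  -0.002]
side tip_of dial_pod 0.88 [ 0.589  0.342 -0.004]
side tip_of dial_pod 0.56 [0.564 0.11  0.075]
side tip_of dial_pod 0.39 [0.389 0.26  0.045]
side tip_of jar_mid 0.77 [0.363 0.083 0.033]
scene tip_of hammer 0.91 [ 0.78  -0.068  0.002]
scene tip_of buckle 0.55 [0.746 0.215 0.005]
1.05 [1.14815789e-05 7.07117889e-01 7.07095673e-01 1.91917160e-05]
```

View pics/scene.png

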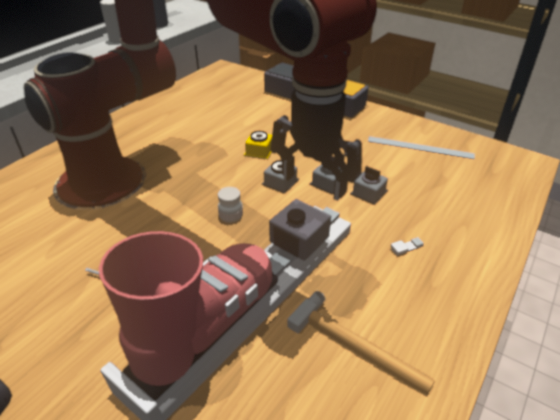

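View pics/side.png

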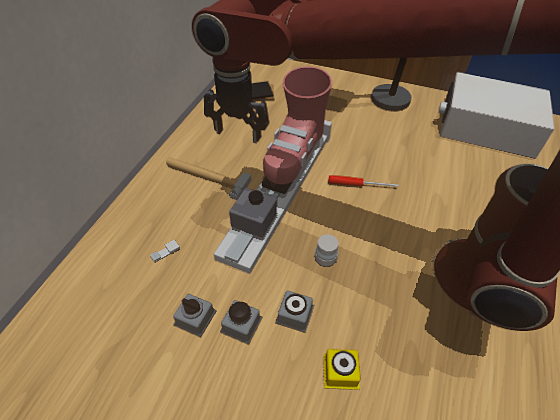

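The scene picture shows the toe stop at about (300,228), the boot, and the grey sensor pod at about (280,173) with the yellow look-alike at (260,143). The side picture shows the sensor pod at (295,308), the mushroom pod at (240,318), the dial pod at (193,312) and the jar at (327,250). I'll shut the fingers and move above and behind the stop.

Call:
play_rows:
  increments:
    - {"offset":[35,-12,10],"twist":0,"grip":0}
    - {"offset":[70,-24,20],"twist":0,"grip":0}
    - {"offset":[105,-36,30],"twist":0,"grip":0}
    - {"offset":[140,-48,40],"twist":0,"grip":0}
    - {"offset":[175,-61,50],"twist":0,"grip":0}

```text
time: 1.47
tool_pos: [0.5633, 0.1764, 0.3545]
tool_rot: [0.0, 0.707, 0.707, 0.0]
contact_force: [-0.5, 0.6, 0.7]
gripper_width: 0.3
```

```bash
python3 - <<'E'
from h import *
s=manip.state();print(s['time'],s['tool_pos'],s['tool_rot'],s['contact_force'],s['gripper_width'])
a=manip.grab_frame('wrist');cv2.imwrite('pics/w1.png',a)
for q in('toe_stop_back','stop_knob','sensor_window'): det(q,'wrist')
manip.grab_frame('scene');manip.grab_frame('side')
for c in('scene','side'):
    for q in('toe_stop_back','stop_knob','clamp'): det(q,c,n=1)
print(np.round(manip.get_calibration('wrist')['T'],3))
E
```

```text
1.4667 [0.56326861 0.17636838 0.35445195] [1.57333981e-04 7.07291520e-01 7.06921929e-01 2.57346646e-04] [-0.53388799  0.64530615  0.66201719] 0.29958310157884427
wrist tip_of toe_stop_back 0.61 [0.563 0.117 0.069]
wrist tip_of stop_knob 0.62 [0.563 0.057 0.099]
wrist tip_of sensor_window 0.83 [0.382 0.249 0.05 ]
wrist tip_of sensor_window 0.62 [0.568 0.053 0.101]
scene tip_of toe_stop_back 0.56 [0.563 0.112 0.073]
scene tip_of clamp 0.63 [0.564 0.015 0.003]
side tip_of toe_stop_back 0.7 [0.565 0.109 0.073]
side tip_of stop_knob 0.55 [0.561 0.053 0.1  ]
side tip_of clamp 0.55 [ 0.556  0.014 -0.003]
[[ 1.    -0.001  0.001  0.564]
 [-0.001 -0.958 -0.286  0.247]
 [ 0.001  0.286 -0.958  0.325]
 [ 0.     0.     0.     1.   ]]
```

View pics/w1.png

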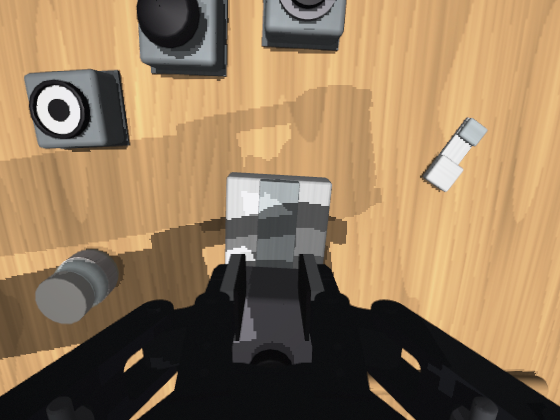

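The wrist view shows the sensor pod at (60,110) and the jar at (65,290). The rail's end edge runs from (228,177) to (330,181), and the fingers are still closing. Next I'll get the rail's yaw.

```bash
cat >> h.py <<'E'
def ray(uv,z,c):
    k=manip.get_calibration(c);T=np.array(k['T']);K=np.array([[k['fx'],0,k['cx']],[0,k['fy'],k['cy']],[0,0,1.]])
    s=cv2.undistortPoints(np.array([[uv]],float),K,np.array([k['k1'],0,0,0.]))[0,0]
    d=T[:3,:3]@np.r_[s,1];return T[:3,3]+d*(z-T[2,3])/d[2]
E
python3 - <<'E'
from h import *
for uv in((229,178),(330,181),(226,240),(327,240)): print(np.round(ray(uv,.04,'wrist'),4))
print(ray((60,110),.048,'wrist'))
E
python3 - <<'E'
import cv2
a=cv2.imread('pics/w1.png')[150:290,190:370];cv2.imwrite('pics/w1c.png',cv2.resize(a,None,fx=4,fy=4,interpolation=cv2.INTER_CUBIC))
E
```

```text
[0.5259 0.1937 0.04  ]
[0.6166 0.1909 0.04  ]
[0.5207 0.1341 0.04  ]
[0.6167 0.134  0.04  ]
[0.38703419 0.25362392 0.048     ]
```

View pics/w1c.png

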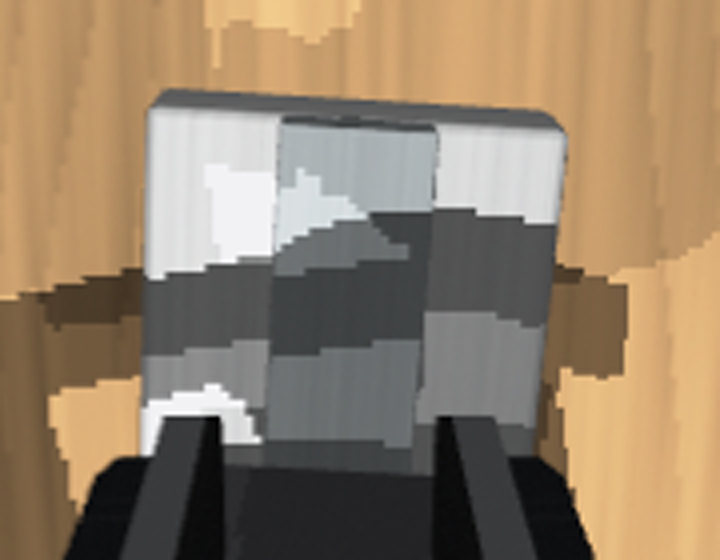

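Rail yaw is about -3°, with +y leaning to +x. I'll twist to align and descend behind the stop.

Call:
play_rows:
  increments:
    - {"offset":[0,4,28],"twist":0.05,"grip":0}
    - {"offset":[0,4,56],"twist":0.05,"grip":0}
    - {"offset":[0,4,84],"twist":0.05,"grip":0}
    - {"offset":[0,4,112],"twist":0.05,"grip":0}
    - {"offset":[0,4,112],"twist":0.05,"grip":0}

```text
time: 2.48
tool_pos: [0.5654, 0.1741, 0.236]
tool_rot: [-0.003, 0.725, 0.689, -0.005]
contact_force: [-0.8, -0.9, -1.8]
gripper_width: -0.003
```

```bash
python3 - <<'E'
from h import *
s=manip.state();print(s['time'],s['tool_pos'],s['tool_rot'],s['contact_force'],s['gripper_width'])
b=manip.grab_frame('side');cv2.imwrite('pics/side2.png',cv2.resize(b[100:310,150:430],None,fx=2.5,fy=2.5))
E
```

```text
2.4833 [0.56541408 0.17405902 0.2359649 ] [-0.0032515   0.72480056  0.68893338 -0.00493756] [-0.79382584 -0.87313845 -1.8300181 ] -0.002730508961290186
```

View pics/side2.png

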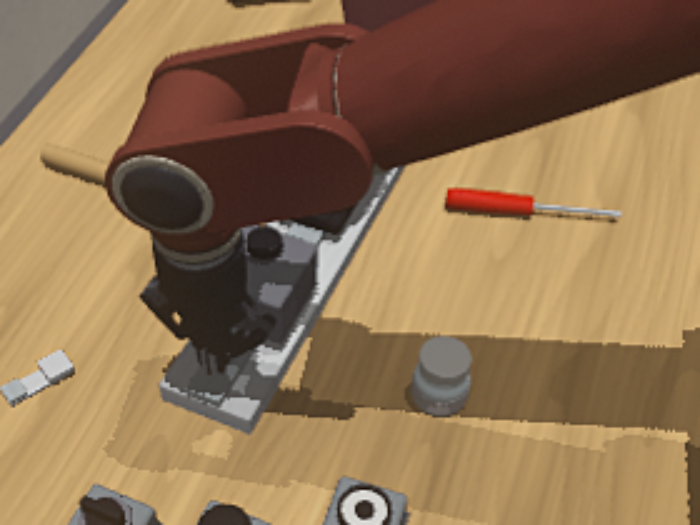

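The side view shows closed fingertips over the rail end at about (210,375) in the crop, behind the stop and clear of it. Next I'll approach and push.

Call:
play_rows:
  increments:
    - {"offset":[-15,0,0],"twist":0,"grip":0}
    - {"offset":[-30,0,0],"twist":0,"grip":0}
    - {"offset":[-40,0,0],"twist":0,"grip":0}
    - {"offset":[-47,0,0],"twist":0,"grip":0}
    - {"offset":[-53,0,0],"twist":0,"grip":0}

```text
time: 2.95
tool_pos: [0.566, 0.1211, 0.2447]
tool_rot: [0.001, 0.725, 0.689, 0.002]
contact_force: [0.5, 3.0, 2.7]
gripper_width: -0.001
```

Call:
play_rows:
  increments:
    - {"offset":[-6,0,0],"twist":0,"grip":0}
    - {"offset":[-12,0,0],"twist":0,"grip":0}
    - {"offset":[-18,0,0],"twist":0,"grip":0}
    - {"offset":[-24,0,0],"twist":0,"grip":0}
    - {"offset":[-30,0,0],"twist":0,"grip":0}

```text
time: 3.37
tool_pos: [0.564, 0.0918, 0.243]
tool_rot: [0.0, 0.724, 0.689, 0.0]
contact_force: [0.7, 2.4, 3.1]
gripper_width: -0.007
```

Call:
play_rows:
  increments:
    - {"offset":[-6,0,0],"twist":0,"grip":0}
    - {"offset":[-12,0,0],"twist":0,"grip":0}
    - {"offset":[-18,0,0],"twist":0,"grip":0}
    - {"offset":[-23,0,0],"twist":0,"grip":0}
    - {"offset":[-27,0,0],"twist":0,"grip":0}

```text
time: 3.78
tool_pos: [0.5623, 0.0645, 0.2425]
tool_rot: [-0.0, 0.725, 0.689, -0.0]
contact_force: [-0.6, 3.1, 2.7]
gripper_width: 0.003
```

Call:
play_rows:
  increments:
    - {"offset":[-2,0,0],"twist":0,"grip":0}
    - {"offset":[-4,0,0],"twist":0,"grip":0}
    - {"offset":[-6,0,0],"twist":0,"grip":0}
    - {"offset":[-8,0,0],"twist":0,"grip":0}

```text
time: 4.12
tool_pos: [0.5619, 0.0571, 0.2425]
tool_rot: [-0.0, 0.725, 0.689, -0.0]
contact_force: [-0.7, 2.9, 2.2]
gripper_width: -0.0
```

Call:
play_rows:
  increments:
    - {"offset":[-1.5,0,0],"twist":0,"grip":0}
    - {"offset":[-3,0,0],"twist":0,"grip":0}
    - {"offset":[-4.5,0,0],"twist":0,"grip":0}

```text
time: 4.37
tool_pos: [0.5617, 0.0532, 0.2425]
tool_rot: [-0.001, 0.725, 0.689, 0.001]
contact_force: [0.3, 11.1, 2.5]
gripper_width: -0.0
```

Call:
play_rows:
  increments:
    - {"offset":[-1,0,0],"twist":0,"grip":0}
    - {"offset":[-2,0,0],"twist":0,"grip":0}
    - {"offset":[-3,0,0],"twist":0,"grip":0}

```text
time: 4.62
tool_pos: [0.5615, 0.0522, 0.2426]
tool_rot: [-0.003, 0.725, 0.689, 0.003]
contact_force: [0.2, 21.2, 2.3]
gripper_width: -0.001
```

The force rises to 21 N at the predicted place, so the stop is at its hard stop. I'll back off and rise clear.

Call:
play_rows:
  increments:
    - {"offset":[10,0,0],"twist":0,"grip":0}
    - {"offset":[30,0,0],"twist":0,"grip":0}
    - {"offset":[55,0,0],"twist":0,"grip":0}
    - {"offset":[80,0,-15],"twist":0,"grip":0}
    - {"offset":[90,0,-45],"twist":0,"grip":0}

```text
time: 5.03
tool_pos: [0.5642, 0.141, 0.2829]
tool_rot: [-0.003, 0.724, 0.69, -0.004]
contact_force: [-0.1, 0.6, -0.1]
gripper_width: 0.002
```

```bash
python3 - <<'E'
from h import *
s=manip.state();print(s['time'],s['tool_pos'],s['tool_rot'],s['contact_force'])
a=manip.grab_frame('scene');manip.grab_frame('side');manip.grab_frame('wrist')
cv2.imwrite('pics/scene2.png',cv2.resize(a[150:360,200:480],None,fx=2.5,fy=2.5))
for c in('scene','side'):
    for q in('toe_stop_back','stop_knob','sensor_window'): det(q,c,n=2)
det('sensor_window','wrist')
E
```

```text
5.0333 [0.56418844 0.14104373 0.28285587] [-0.00252714  0.72396503  0.6898188  -0.00427389] [-0.12981758  0.58253116 -0.08958349]
scene tip_of toe_stop_back 0.69 [0.561 0.014 0.002]
scene tip_of toe_stop_back 0.6 [0.556 0.044 0.077]
scene tip_of stop_knob 0.69 [ 0.558 -0.014  0.102]
scene tip_of sensor_window 0.76 [0.388 0.26  0.052]
scene tip_of sensor_window 0.74 [0.255 0.342 0.048]
side tip_of toe_stop_back 0.68 [0.563 0.042 0.078]
side tip_of toe_stop_back 0.57 [ 0.748  0.213 -0.001]
side tip_of stop_knob 0.32 [0.386 0.251 0.   ]
side tip_of sensor_window 0.91 [0.256 0.345 0.05 ]
side tip_of sensor_window 0.76 [0.387 0.257 0.047]
```

View pics/scene2.png

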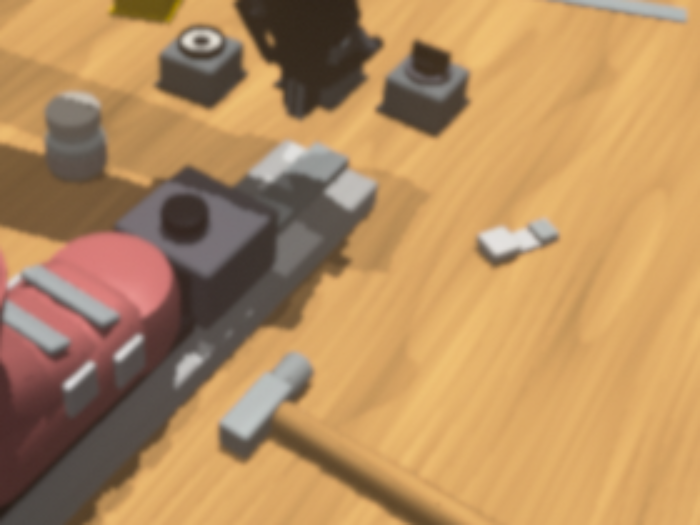

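The toe stop is visibly pressed against the boot's toe, around (180,250) in the crop, and the hammer and buckle are untouched. Now to above the sensor pod, rising first.

Call:
play_rows:
  increments:
    - {"offset":[10,0,-35],"twist":0,"grip":0}
    - {"offset":[30,-30,-55],"twist":0,"grip":0}
    - {"offset":[50,-65,-60],"twist":0,"grip":0}
    - {"offset":[70,-100,-60],"twist":0,"grip":0}
    - {"offset":[85,-135,-60],"twist":0,"grip":0}

```text
time: 5.95
tool_pos: [0.4345, 0.2317, 0.3482]
tool_rot: [0.0, 0.725, 0.689, 0.001]
contact_force: [0.3, 1.5, 0.5]
gripper_width: -0.001
```

Call:
play_rows:
  increments:
    - {"offset":[5,-20,0],"twist":0,"grip":0}
    - {"offset":[13,-35,0],"twist":0,"grip":0}
    - {"offset":[21,-47,0],"twist":0,"grip":0}
    - {"offset":[21,-47,0],"twist":0,"grip":0}
    - {"offset":[21,-47,0],"twist":0,"grip":0}

```text
time: 6.37
tool_pos: [0.3895, 0.2545, 0.3474]
tool_rot: [0.0, 0.724, 0.69, -0.0]
contact_force: [-0.9, 0.1, 0.0]
gripper_width: -0.004
```

```bash
python3 - <<'E'
from h import *
s=manip.state();print(s['time'],s['tool_pos'],s['tool_rot'],s['contact_force'])
a=manip.grab_frame('wrist');cv2.imwrite('pics/w2.png',a)
det('sensor_window','wrist');det('sensor_pod','wrist')
for c in('scene','side'):
    manip.grab_frame(c); det('sensor_window',c,n=2);det('sensor_pod',c,n=2)
E
```

```text
6.3667 [0.38950247 0.25446218 0.34738536] [ 2.35213672e-04  7.24233555e-01  6.89554705e-01 -1.05302403e-04] [-0.87874359  0.08805263  0.0325065 ]
wrist tip_of sensor_window 0.79 [0.254 0.338 0.045]
wrist tip_of sensor_window 0.65 [0.388 0.25  0.047]
wrist tip_of sensor_window 0.63 [ 0.488  0.32  -0.004]
wrist tip_of sensor_pod 0.95 [0.255 0.343 0.002]
wrist tip_of sensor_pod 0.88 [0.382 0.256 0.001]
scene tip_of sensor_window 0.95 [0.254 0.34  0.05 ]
scene tip_of sensor_window 0.66 [0.388 0.258 0.052]
scene tip_of sensor_pod 0.94 [0.387 0.253 0.003]
scene tip_of sensor_pod 0.63 [0.256 0.343 0.003]
side tip_of sensor_window 0.96 [0.258 0.34  0.049]
side tip_of sensor_window 0.87 [0.391 0.257 0.048]
side tip_of sensor_pod 0.77 [ 0.387  0.252 -0.001]
side tip_of sensor_pod 0.56 [ 0.254  0.346 -0.003]
```

View pics/w2.png

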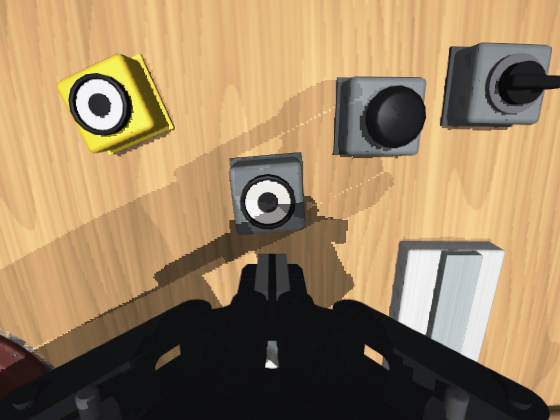

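The wrist view shows the grey sensor's eye at (268,202) and the fingertips at about (272,258), above it. The mushroom pod at (390,117) and the yellow pod at (110,105) are clear of the hand.

```bash
python3 - <<'E'
from h import *
p=ray((268,202.5),.048,'wrist');s=manip.state();d=p-s['tool_pos']
R=np.array([[.049,.999,0],[.999,-.049,0],[0,0,-1]]) 
print(p,1000*(R@np.r_[d[:2],.251-s['tool_pos'][2]]))
E
```

```text
[0.38644571 0.25524703 0.048     ] [ 0.778998   -3.66564796 96.64573012]
```

Call:
play_rows:
  increments:
    - {"offset":[1,-2.5,25],"twist":0,"grip":0}
    - {"offset":[1,-2.5,50],"twist":0,"grip":0}
    - {"offset":[1,-2.5,70],"twist":0,"grip":0}
    - {"offset":[1,-2.5,84],"twist":0,"grip":0}
    - {"offset":[1,-2.5,92],"twist":0,"grip":0}

```text
time: 7.23
tool_pos: [0.3866, 0.2552, 0.2534]
tool_rot: [-0.001, 0.725, 0.689, -0.002]
contact_force: [-0.8, -0.2, -0.8]
gripper_width: -0.001
```

Call:
play_rows:
  increments:
    - {"offset":[0,0,2],"twist":0,"grip":0}
    - {"offset":[0,0,2],"twist":0,"grip":0}
    - {"offset":[0,0,2],"twist":0,"grip":0}
    - {"offset":[0,0,2],"twist":0,"grip":0}
    - {"offset":[0,0,2],"twist":0,"grip":0}

```text
time: 7.65
tool_pos: [0.3878, 0.2558, 0.2549]
tool_rot: [0.0, 0.725, 0.689, 0.001]
contact_force: [-0.3, -0.2, 0.7]
gripper_width: 0.001
```

Call:
play_rows:
  increments:
    - {"offset":[0,0,2],"twist":0,"grip":0}
    - {"offset":[0,0,4],"twist":0,"grip":0}
    - {"offset":[0,0,4],"twist":0,"grip":0}
    - {"offset":[0,0,4],"twist":0,"grip":0}
    - {"offset":[0,0,4],"twist":0,"grip":0}

```text
time: 8.07
tool_pos: [0.3873, 0.2556, 0.2496]
tool_rot: [-0.0, 0.725, 0.689, -0.0]
contact_force: [-1.1, -0.2, 0.2]
gripper_width: -0.002
```

```bash
python3 - <<'E'
from h import *
P=[]
for i in range(85):
    a=manip.grab_frame('scene');s=manip.state();P.append(np.r_[s['time'],s['tool_pos']])
P=np.array(P);print(P[0],P[-1],P.std(0)[1:],np.ptp(P,0));print(s['contact_force'])
cv2.imwrite('pics/scene3.png',cv2.resize(a[100:310,180:460],None,fx=2.5,fy=2.5))
E
```

```text
[8.1167     0.38726022 0.25564131 0.24967255] [12.3167      0.38727925  0.25564269  0.24968579] [8.54363656e-06 9.17281837e-06 1.61370066e-05] [4.20000000e+00 4.06913278e-05 4.54524222e-05 8.44416338e-05]
[ 0.03820028 -0.49946011  0.17236579]
```

View pics/scene3.png

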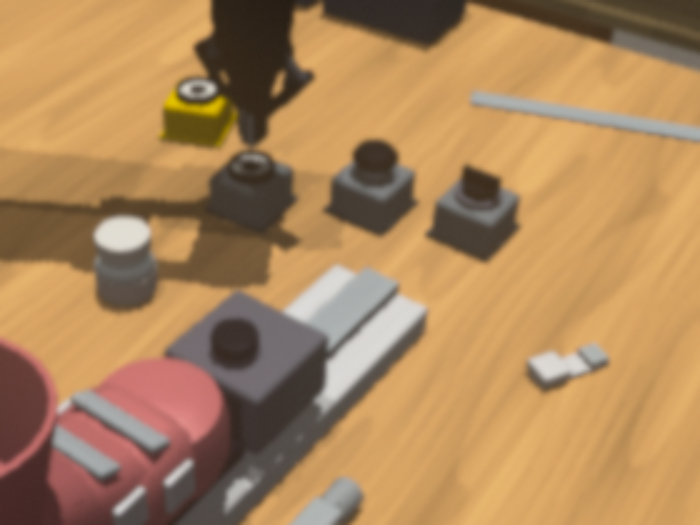

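The fingertips, at about (252,135) in the crop, hovered centred over the sensor's window for 4.2 s, about 29 mm above it. The hand is now withdrawn straight up.

Call:
play_rows:
  increments:
    - {"offset":[0,0,-20],"twist":0,"grip":0}
    - {"offset":[0,0,-55],"twist":0,"grip":0}
    - {"offset":[0,0,-90],"twist":0,"grip":0}
    - {"offset":[0,0,-125],"twist":0,"grip":0}
    - {"offset":[0,0,-160],"twist":0,"grip":0}

```text
time: 12.73
tool_pos: [0.387, 0.2555, 0.4112]
tool_rot: [0.0, 0.725, 0.689, -0.0]
contact_force: [0.6, 0.5, -0.0]
gripper_width: 0.001
```

Call:
play_rows:
  increments:
    - {"offset":[0,15,-30],"twist":0,"grip":0}
    - {"offset":[0,35,-60],"twist":0,"grip":0}
    - {"offset":[0,60,-90],"twist":0,"grip":0}
    - {"offset":[0,85,-120],"twist":0,"grip":0}
    - {"offset":[0,110,-140],"twist":0,"grip":0}

```text
time: 13.15
tool_pos: [0.498, 0.25, 0.5535]
tool_rot: [0.001, 0.725, 0.689, 0.002]
contact_force: [0.4, 0.5, 0.6]
gripper_width: 0.001
```

Call:
play_rows:
  increments:
    - {"offset":[0,20,-15],"twist":0,"grip":0}
    - {"offset":[0,35,-25],"twist":0,"grip":0}
    - {"offset":[0,40,-30],"twist":0,"grip":0}
    - {"offset":[0,40,-30],"twist":0,"grip":0}
    - {"offset":[0,40,-30],"twist":0,"grip":0}

```text
time: 13.57
tool_pos: [0.5369, 0.2482, 0.579]
tool_rot: [-0.0, 0.725, 0.689, -0.001]
contact_force: [0.1, -0.7, -1.0]
gripper_width: 0.003
```

```bash
python3 - <<'E'
from h import *
for c in('scene','side'):
    a=manip.grab_frame(c)
    for q in('toe_stop_back','jar_mid','hammer','buckle'): det(q,c,n=2,pmin=.4)
    if c=='side': cv2.imwrite('pics/side3.png',a)
E
```

```text
scene tip_of toe_stop_back 0.78 [0.561 0.042 0.075]
scene tip_of jar_mid 0.76 [0.362 0.081 0.033]
scene tip_of hammer 0.74 [ 0.776 -0.069 -0.001]
scene tip_of buckle 0.8 [0.744 0.216 0.003]
side tip_of toe_stop_back 0.63 [0.559 0.043 0.076]
side tip_of jar_mid 0.67 [0.363 0.085 0.034]
side tip_of hammer 0.6 [ 0.774 -0.065 -0.003]
side tip_of buckle 0.51 [ 0.747  0.211 -0.001]
```

View pics/side3.png

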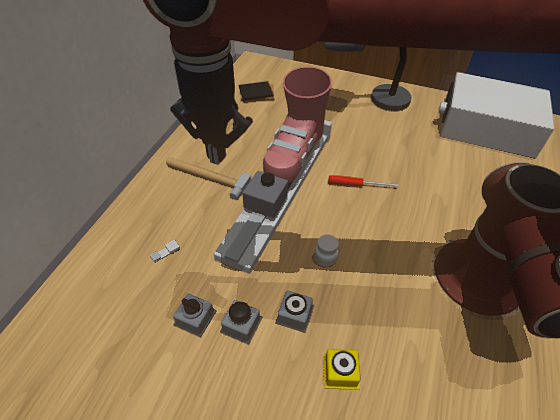

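The stop is home against the toe at about (268,190). The loose things are where they started, and the hand is high and clear.

```bash
python3 -c "
from plant import manip
print(manip.job_done())"
```

```text
the job is handed in; nothing more can be done
None
```

The job is done and handed in at about 14 s of the allowed 51 s; `job_done()` gave no verdict.

- **Toe stop:** I pushed it with closed fingertips against its back face. Resistance was about 3 N until it met the hard stop, where it rose to 21 N. The back face moved from y of about 0.111 m to 0.043 m, and a later look showed it still there, against the boot's toe. The fingers stayed on the back face, away from the knob, but I had no direct check for knob contact.
- **Sensor:** The fingertips held over the grey collared pod for 4.2 s, about 29 mm above the window and within about 1 mm of the middle by my estimate. They moved less than 0.1 mm, and no contact force showed. Whether the heater actually started could not be read.
- **Retreat:** The hand ended about 39 cm from the sensor, touching nothing.
- **Loose things:** The jar, hammer and buckle measured within about 5 mm of their first positions, which is the network's accuracy. I checked the screwdriver only by eye, and it looked unmoved.

Some low-confidence network reports were wrong, such as a second toe stop back at the clamp's origin. I set these aside because the other camera and the measured forces contradicted them.

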